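# Unlock the vial transport case with its square key

## Task

Take the red-handled square key from its stand, feel it gently into the square socket recessed in the lock of the blue case until it is fully home, then turn it anticlockwise (seen from above) to its stop at the white lines, so that the bolt is drawn out of the keeper. Never force the key: the lock is delicate. Leave the key standing fully home in the unlocked lock, and do not disturb the vials, the carton or the tape measure.

Things in the scene. Friction and masses are not known exactly. Their poses are not given: they have to be found in the camera images.
- key_grip (a point): centre of the key's red flat handle: 44 mm wide (its x), 10 mm thick (its y), 30 mm tall (its z, up). Grasp it from above across the 10 mm. At the start the key (0.07 to 0.14 kg) stands upright in a black stand, loose by 1 mm all round.
- key_tip (a point): middle of the key's tip, 55 mm under key_grip on the same axis; same axes. The steel shank is 14 x 14 mm square, sides parallel to the handle's; its lowest 3 mm are a 11 x 11 mm lead. A round collar (looks only), 23 mm across, sits 14 to 19 mm below key_grip.
- stand: black key stand, 56 x 56 x 32 mm, fixed; origin at the centre of its underside. Its square pocket is 24 mm deep, centred; lift the key at least 30 mm to clear it.
- case: blue case with aluminium lid, 120 (x) x 170 (y) x 55 mm, fixed; origin at the centre of its underside. On it a dark lock casing, 64 x 64 mm, top 81 mm above the table, with a round well 28 mm across in its middle; in this a brass core with the square socket. A brass bolt, drawn as the core turns, reaches from the casing through a steel keeper. Force between key and lock must stay below 35 N.
- socket (a point): centre of the square socket's mouth, 73 mm up, 8 mm below the casing's top, axes of the case. Socket 15.5 x 15.5 mm, 16 mm deep to its floor, in a core that turns about z. Its angle is NOT given: at the start one side lies 0 to 0.75 rad anticlockwise from x (the key also fits a quarter turn on). Find it by eye or by light presses (2 to 5 N) at one angle after another; the well's wall, same axis, helps to centre the key by feel.
- mark: two short white lines on top of the lock casing, either side of the well; origin on the socket's axis, x along the lines (1.27 rad anticlockwise from the case's x). Unlocked, the key's handle lies along the lines or square to them, within 0.15 rad. The key fits with 0.1 rad of play; the core turns anticlockwise against 0.06 N m of friction and stays where left; at the mark a firm stop: 0.11 N m tells it.
- vial_a_mid (a point): centre of an upright glass vial with blue cap, 20 mm across, 46 mm tall; a bystander.
- vial_b_mid (a point): centre of an upright glass vial with orange cap, 20 mm across, 46 mm tall; a bystander.
- carton_mid (a point): centre of a white and blue medicine carton, 50 x 106 x 43 mm; a bystander.
- measure_mid (a point): centre (30 mm up) of a yellow tape measure, 40 x 67 x 61 mm; a bystander.
Things that resemble listed ones, but are neither listed nor needed, are in the scene too. There is more than one size of the part that bears key_grip; the job needs the smallest.

How it is judged:
By the outcome, as a careful person would: the job done as asked, in the order asked, and still so for the second after the job is handed in, with the robot touching nothing.
It also fails if it takes over 72 s, if anything falls off the work surface, if the arm or the gripper's body presses on something with over 40 N, if the wrist force passes 120 N, or if a joint passes its speed limit or range.

## Robot

A 7-joint arm with a two-finger parallel gripper is mounted at the origin on a cart in front of the work surface, level with it; the furniture and walls round the work are solid. World frame = base frame: x ahead of the robot, y to its left, z up, the work surface at z = 0. Lengths are in m, angles in rad, forces in N, time in s.
With the tool pointing down it reaches from about 0.4 to 0.85 m from the base axis. Payload 10.4 kg.
Tool frame: the origin (TCP) lies between the finger pads; the fingertips stand ahead of it and the grasp point (between the pads) lies 5 mm behind it (manip.tip_extent is the z of the fingertips in the tool frame, in m); z points along the fingers, y is the line along which they close (so a half turn about z gives the same grasp; the last joint's range is limited). The gripper opens to 85 mm and grips with 20 to 120 N. Pads are 22 mm wide; open, the fingers measure 114 mm over their backs; the gripper's body (76 mm by 85 mm) begins 54 mm behind the grasp point. The pads swing forward as they close: fully open they stand 13 mm farther back than shut.
Start: joints at [1.095, 0.332, -0.065, 1.46, 0.022, 1.35, -0.088], TCP at [0.273, -0.562, 0.245] pointing down, gripper open.
Joint ranges: [-2.6, 2.6], [-0.5, 2.12], [-1.47, 1.34], [0.16, 2.42], [-1.27, 4.41], [0.06, 2.06], [-2.6, 2.6]. Speed limits (rad/s): [2.22, 2.22, 2.79, 2.79, 3.14, 3.14, 3.14].

## Interface

Orientations are given as a unit quaternion [x, y, z, w].
In Python, from workcell import status, viewer, manip gives the robot as it stands.
- The arm moves only by the tool play_rows, never from a script. Its argument "plan" is one flat list of numbers, 7 for each row, row after row: the turn, a rotation vector about the tool's x, y, z in degrees, then the shift along the tool's x, y, z in m, then the opening, from 0 (shut) to 1 (fully open). In form: [ax, ay, az, dx, dy, dz, grip, ax, ay, az, dx, dy, dz, grip, ...]. A call has 1 to 20 rows; each row is the pose to reach, as a shift and turn from the pose commanded when the call began, along the tool's axes at that moment; what a row does not reach only later rows make up. A row lasts 1/8 s, in which the tool goes at most 62.5 mm and 10.7 degrees, less where a joint would pass 70% of its speed; a pose out of reach is approached as far as the arm can. A call with a gripper value outside its range is refused whole. The fingers move at their own pace and stop on an object; "squeeze" is the grip in N (left out, the last holds). Time passes only in rows, so rows that repeat a pose let the fingers close. It gives the time, the measured TCP pose, the force, the opening and the grip force at its end, in the units of the state.
- status.get_obs(): the state, without advancing time (a new reading comes with each control period).
- viewer.camera(name): name is "side" or "top"; returns the picture (480x640x3 uint8, red, green, blue); there is no depth.
- viewer.camera_model(name): a dict with "fx", "fy", "cx", "cy" (pixels), "D" ([k1, k2, p1, p2, k3] as OpenCV has them; the pictures are not rectified), "R" (3x3) and "t" (3): a world point X has camera coordinates R X + t. Camera axes: x right, y down, z forward; pixel columns grow to the right and rows downward; lengths in m; the calibration is good to about 2 mm. A picture is of the moment at which its call begins. camera_model takes no time and is no camera call.
- manip.hand_in(): hands the job in; it is judged then, once.
The state is a dict: "clock": time; "joint_pos": joint angles; "joint_velocities": joint speeds; "tau": joint torques, N m; "position": TCP position; "ee_rot": TCP orientation; "ft_force": force on the tool from outside, world axes, zero at the start; "torque": the same for the moment, N m; "grip_width": opening from 0.0 (shut) to 1.0 (fully open); "grasp_force": force on a finger pad.
Only numpy, scipy, OpenCV 4.12 (cv2) and the standard library are available. Lean on these libraries where they do the work, as an engineer would, in place of code of your own. Each camera call takes 0.05 s, during which the arm holds its last target. There are 200 camera calls.

## Working session

There is one attempt and no reset: what is moved stays moved. The work goes in short steps, Python scripts to look and compute and a tool call to move; the robot and the scene stay as the last step left them, time stands still between calls to the robot, and variables do not carry over. Pictures are saved under pics/ and viewed, at most 11 in all, crops included, and the job is handed in when it is done.

Besides the shell and the picture viewer there is one more tool, called after "Request:" in YAML: its name, and indented under it one key for each argument. play_rows: Moves the arm, as the interface text tells. Its arguments: {"type":"object","properties":{"plan":{"type":"array","items":{"type":"number"}},"squeeze":{"type":"number"}},"required":["plan"]}

```bash
mkdir -p pics; ls
python3 - <<'E'
from workcell import status, viewer, manip
import cv2, json
for n in ("side","top"):
    im=viewer.camera(n); cv2.imwrite(f"pics/{n}0.png",im[:,:,::-1])
    print({k:(v.tolist() if hasattr(v,'tolist') else v) for k,v in viewer.camera_model(n).items()})
print(status.get_obs(), manip.tip_extent)
E
```

```text
pics
{'fx': 613.0601850418734, 'fy': 613.0601850418734, 'cx': 319.2047644239361, 'cy': 233.32503879125693, 'D': [-0.09051312130536775, 0.0, 0.0, 0.0, 0.0], 'R': [[0.4383162395556309, 0.8987710642459901, 0.009457706695667397], [0.7288423984777539, -0.34924769524991756, -0.5889098450050024], [-0.5259920458742755, 0.26502192633205135, -0.8081433946028656]], 't': [-0.21781488971175134, -0.34814851305580846, 1.881174096860898]}
{'fx': 470.6759359325256, 'fy': 470.6759359325256, 'cx': 324.4926296520825, 'cy': 237.5722640575834, 'D': [-0.03562928368036572, 0.0, 0.0, 0.0, 0.0], 'R': [[0.0245097981887425, -0.9995360760029957, -0.018080446932535375], [-0.9922057614013658, -0.022111765819769702, -0.12263277235008314], [0.1221760894556818, 0.020945228116799785, -0.9922874082565256]], 't': [-0.02919987314374075, 0.5319056201226566, 1.0112650083064978]}
{'clock': 0.1, 'joint_pos': array([ 1.09538586,  0.33281328, -0.06470639,  1.46082623,  0.02162194,
        1.34990463, -0.08848423]), 'joint_velocities': array([ 9.55102113e-04, -3.47961842e-03,  2.13382164e-03, -1.66105563e-03,
        1.24212079e-03,  2.56831527e-03,  5.77481854e-05]), 'tau': array([ 1.70003364e-03, -6.26748705e+01,  4.95359511e-02, -3.92430067e+01,
        1.63825782e-02,  7.00976947e-03,  2.23365970e-05]), 'position': array([ 0.27329579, -0.56174009,  0.24460748]), 'ee_rot': array([ 9.74474364e-01,  2.24497927e-01, -1.77171779e-04, -6.02106120e-04]), 'ft_force': array([-0.19595619, -0.03379862, -0.33938157]), 'torque': array([0.01520535, 0.03727962, 0.01594251]), 'grasp_force': 0.0, 'grip_width': 1.0022906459590817} 0.014
```

View pics/top0.png

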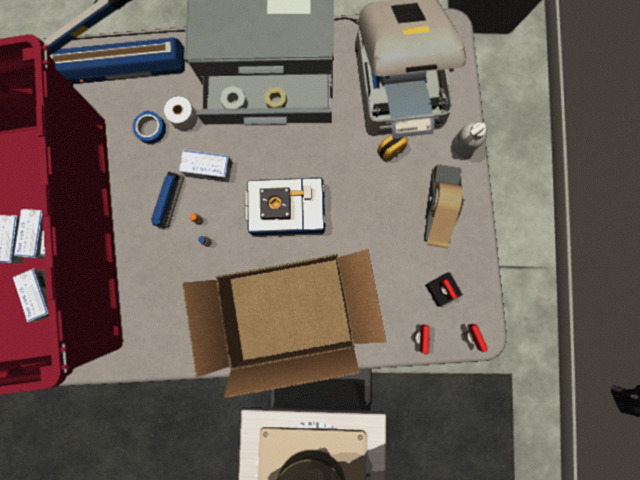

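View pics/side0.png

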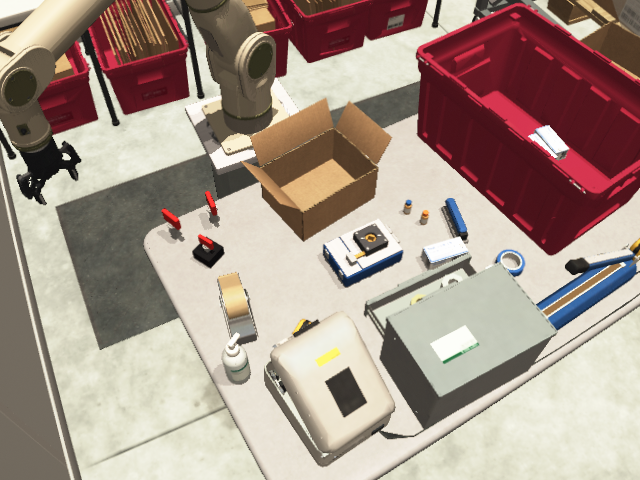

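The top view shows the key in its stand at about (444,290), two other red-handled keys lying at (424,338) and (474,336), and the case at about (285,206). Next I'll crop closer.

Run:
```python
import cv2, numpy as np
t=cv2.imread("pics/top0.png"); s=cv2.imread("pics/side0.png")
f=lambda im,x,y,w,h,k:cv2.resize(im[y:y+h,x:x+w],None,fx=k,fy=k,interpolation=cv2.INTER_CUBIC)
a=f(t,420,265,50,37,8); b=f(t,240,170,100,75,4); c=f(s,185,220,50,37,8); d=f(s,320,215,100,75,4)
z=lambda i:cv2.resize(i[:296,:400],(400,296))
cv2.imwrite("pics/crop0.png",np.vstack([np.hstack([z(a),z(b)]),np.hstack([z(c),z(d)])]))
```

```text
(no output)
```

View pics/crop0.png

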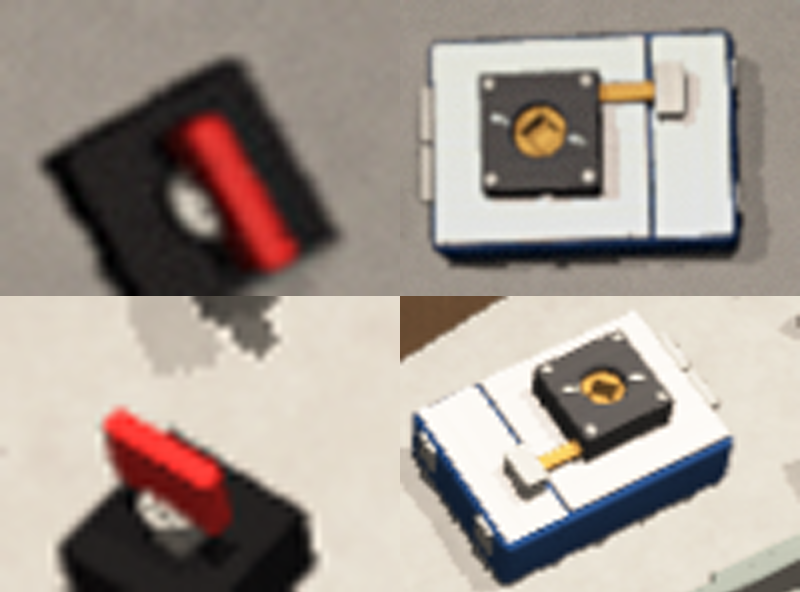

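```bash
cat > h.py <<'E'
import numpy as np, cv2
from workcell import status, viewer, manip
def mdl(n):
    m=viewer.camera_model(n); K=np.array([[m["fx"],0,m["cx"]],[0,m["fy"],m["cy"]],[0,0,1]])
    return K,np.array(m["D"],float),np.array(m["R"]),np.array(m["t"])
def at_z(n,uv,z):
    K,D,R,t=mdl(n); p=cv2.undistortPoints(np.array(uv,float).reshape(-1,1,2),K,D)[:,0]
    d=np.c_[p,np.ones(len(p))]@R; C=-R.T@t
    return C+d*((z-C[2])/d[:,2:])
def proj(n,X):
    K,D,R,t=mdl(n); return cv2.projectPoints(np.array(X,float).reshape(-1,1,3),cv2.Rodrigues(R)[0],t,K,D)[0][:,0]
def rect(n,src,c,z,yaw,half,k):
    "orthographic view of plane z round c: k px per mm, x right in the frame turned by yaw, y up"
    N=int(2*half*k); g=(np.arange(N)-N/2+.5)/k/1000
    X,Y=np.meshgrid(g,-g); cs,sn=np.cos(yaw),np.sin(yaw)
    P=np.stack([c[0]+cs*X-sn*Y,c[1]+sn*X+cs*Y,0*X+z],-1)
    q=proj(n,P).reshape(N,N,2).astype(np.float32)
    return cv2.remap(src,q[...,0],q[...,1],cv2.INTER_CUBIC)
E
python3 - <<'E'
from h import *
for n,uv in (("top",[(450.5,288.75)]),("side",[(205.4,238.4)])): print(n,"key",at_z(n,uv,.078)[0])
for n,uv in (("top",[(275,203)]),("side",[(371,237.75)])): print(n,"core",at_z(n,uv,.073)[0])
o=lambda l,x,y,k,dx,dy:[(a/k+x-dx/k,b/k+y-dy/k) for a,b in l]
T=at_z("top",o([(499,118),(576,140)],240,170,4,400,0),.081);S=at_z("side",o([(569,389),(636,379)],320,215,4,400,296),.081)
for P in (T,S): print(P.mean(0),np.arctan2(*(P[1]-P[0])[1::-1]))
print("case line top",at_z("top",o([(430,38),(727,33)],240,170,4,400,0),.055))
t=cv2.imread("pics/top0.png"); s=cv2.imread("pics/side0.png")
c=T.mean(0)[:2]; k=at_z("top",[(450.5,288.75)],.078)[0]; ks=at_z("side",[(205.4,238.4)],.078)[0]; cS=S.mean(0)[:2]
A=np.hstack([rect("top",t,c,.077,0,30,6.4),rect("side",s,cS,.077,0,30,6.4)])
B=np.hstack([rect("top",t,k,.078,0,30,6.4),rect("side",s,ks,.078,0,30,6.4)])
cv2.imwrite("pics/rect0.png",cv2.resize(np.vstack([A,B]),(600,600)))
E
```

```text
top key [ 0.42505795 -0.28343546  0.078     ]
side key [ 0.42373251 -0.28025902  0.078     ]
top core [0.60014921 0.09092489 0.073     ]
side core [0.59716393 0.09456418 0.073     ]
[0.60019184 0.09131491 0.081     ] -1.8312171664091954
[0.59952331 0.09153447 0.081     ] 1.3033651735133356
case line top [[ 0.65532409  0.15632234  0.055     ]
 [ 0.66130488 -0.00794164  0.055     ]]
```

View pics/rect0.png

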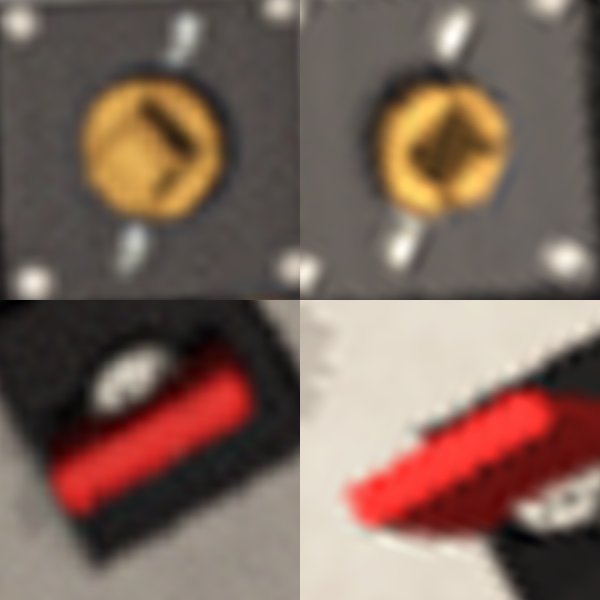

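Tiles (5 px/mm, centred on each plane estimate):
- Handle top: centre about (152,442) in the top view and (448,456) in the side view, yaw about 30.5°.
- White lines: about 75.5°.
- Socket sides: about 41°. The square's corners sit near (148,95) and (203,155).

That puts the key near (0.4245,-0.2817) and the lock near (0.600,0.092).

```bash
cat >> h.py <<'E'
from scipy.spatial.transform import Rotation as Ro
def go(p,yaw=None):
    "print turn (deg about tool z) and tool-frame shift from the measured pose to TCP p, tool x at yaw"
    o=status.get_obs(); R=Ro.from_quat(o["ee_rot"]); x=R.as_matrix()[:,0]; y0=np.arctan2(x[1],x[0])
    tgt=Ro.from_euler("z",yaw if yaw is not None else y0)*Ro.from_quat([1,0,0,0])
    print("yaw",y0.round(4),"turn",np.degrees((R.inv()*tgt).as_rotvec()).round(2),"shift",R.inv().apply(np.array(p)-o["position"]).round(4))
    print("pos",o["position"].round(4),"F",o["ft_force"].round(2),"M",o["torque"].round(3),"j",o["joint_pos"].round(2),"clk",o["clock"],"grip",o["grip_width"].round(3),o["grasp_force"])
E
python3 -c "
from h import *
go([.4245,-.2817,.16],.532)"
```

```text
yaw 0.4529 turn [-0.07  0.   -4.53] shift [ 0.2585 -0.1855  0.0848]Traceback (most recent call last):
  File "<string>", line 3, in <module>
    go([.4245,-.2817,.16],.532)
    ~~^^^^^^^^^^^^^^^^^^^^^^^^^
  File "h.py", line 25, in go
    print("pos",o["position"].round(4),"F",o["ft_force"].round(2),"M",o["torque"].round(3),"j",o["joint_pos"].round(2),"clk",o["clock"],"grip",o["grip_width"].round(3),o["grasp_force"])
                                                                                                                                               ^^^^^^^^^^^^^^^^^^^^^
AttributeError: 'float' object has no attribute 'round'
```

Request:
play_rows:
  plan: [0, 0, -1, 0.05, -0.036, 0, 0.6, 0, 0, -2, 0.1, -0.072, 0, 0.6, 0, 0, -3, 0.15, -0.108, 0.01, 0.6, 0, 0, -4, 0.2, -0.144, 0.03, 0.6, 0, 0, -4.5, 0.245, -0.175, 0.06, 0.6, 0, 0, -4.5, 0.2585, -0.1855, 0.085, 0.6, 0, 0, -4.5, 0.2585, -0.1855, 0.085, 0.6, 0, 0, -4.5, 0.2585, -0.1855, 0.085, 0.6, 0, 0, -4.5, 0.2585, -0.1855, 0.085, 0.6]

```text
clock: 1.23
position: [0.4246, -0.2837, 0.1614]
ee_rot: [0.965, 0.261, 0.0, 0.001]
ft_force: [1.0, 0.7, -0.0]
grip_width: 0.6
grasp_force: 0.0
```

```bash
sed -i 's/o\["grip_width"\].round(3)/o["grip_width"]/' h.py; python3 -c "
from h import *
go([.4245,-.2817,.060],.532)
t=viewer.camera('top');s=viewer.camera('side')
a=t[225:345,370:530,::-1];b=s[160:280,130:290,::-1]
cv2.imwrite('pics/a1.png',np.hstack([cv2.resize(i,None,fx=2.5,fy=2.5,interpolation=2) for i in (a,b)]))"
```

```text
yaw 0.5291 turn [ 0.1  -0.03 -0.16] shift [ 0.0009 -0.0019  0.1014]
pos [ 0.4246 -0.2837  0.1614] F [ 0.97  0.67 -0.01] M [ 0.002  0.034 -0.008] j [ 0.77  0.16 -0.29  1.86  0.05  1.13 -0.58] clk 1.225 grip 0.5996618268941518 0.0
```

View pics/a1.png

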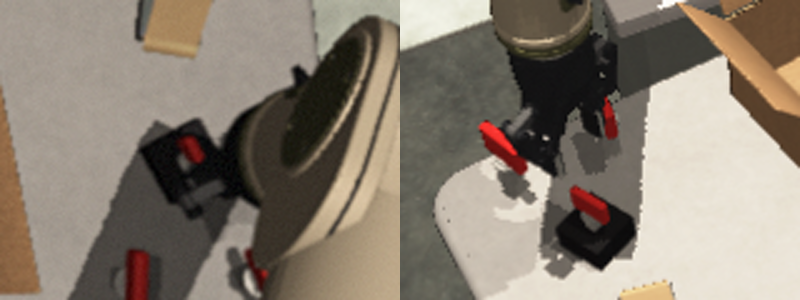

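The gripper stands beside the key in its stand, which is at about (590,205) in the side half, and nothing else is near the fingers. Descending.

Request:
play_rows:
  plan: [0, 0, 0, 0.001, -0.002, 0.03, 0.6, 0, 0, 0, 0.001, -0.002, 0.06, 0.6, 0, 0, 0, 0.001, -0.002, 0.085, 0.6, 0, 0, 0, 0.001, -0.002, 0.1, 0.6, 0, 0, 0, 0.001, -0.002, 0.101, 0.6, 0, 0, 0, 0.001, -0.002, 0.101, 0.6, 0, 0, 0, 0.001, -0.002, 0.101, 0.35, 0, 0, 0, 0.001, -0.002, 0.101, 0.2, 0, 0, 0, 0.001, -0.002, 0.101, 0.0, 0, 0, 0, 0.001, -0.002, 0.101, 0.0, 0, 0, 0, 0.001, -0.002, 0.101, 0.0, 0, 0, 0, 0.001, -0.002, 0.101, 0.0]
  squeeze: 40

```text
clock: 2.82
position: [0.4251, -0.2802, 0.0599]
ee_rot: [0.965, 0.263, 0.0, 0.001]
ft_force: [0.2, -0.5, 6.3]
grip_width: 0.145
grasp_force: 39.8
```

```bash
python3 -c "
from h import *
go([.4245,-.2817,.160],.532)"
```

```text
yaw 0.5312 turn [ 0.07 -0.03 -0.04] shift [-0.0012  0.0011 -0.1001]
pos [ 0.4251 -0.2802  0.0599] F [ 0.23 -0.46  6.28] M [-0.107  0.061 -0.021] j [ 0.75  0.29 -0.29  1.95  0.1   0.92 -0.63] clk 2.825 grip 0.14469883116319804 39.79178358335048
```

Request:
play_rows:
  plan: [0, 0, 0, 0, 0, -0.01, 0.0, 0, 0, 0, 0, 0, -0.03, 0.0, 0, 0, 0, 0, 0, -0.06, 0.0, 0, 0, 0, 0, 0, -0.1, 0.0, 0, 0, 0, 0, 0, -0.15, 0.0, 0, 0, 0, 0, 0, -0.19, 0.0, 0, 0, 0, 0, 0, -0.2, 0.0, 0, 0, 0, 0, 0, -0.2, 0.0, 0, 0, 0, 0, 0, -0.2, 0.0]
  squeeze: 60

```text
clock: 3.95
position: [0.4239, -0.2795, 0.2577]
ee_rot: [0.965, 0.263, -0.001, -0.001]
ft_force: [0.5, 0.1, -1.5]
grip_width: 0.129
grasp_force: 58.6
```

```bash
python3 -c "
from h import *
go([.60,-.10,.260],.72)
go([.60,.092,.260],.72)
s=viewer.camera('side');cv2.imwrite('pics/b1.png',cv2.resize(s[100:300,80:340,::-1],None,fx=3,fy=3,interpolation=2))"
```

```text
yaw 0.5314 turn [ -0.14   0.05 -10.81] shift [ 0.2428 -0.0655 -0.0024]
pos [ 0.4239 -0.2795  0.2577] F [ 0.53  0.05 -1.47] M [ 0.034 -0.032 -0.004] j [ 0.77  0.09 -0.29  1.73  0.03  1.33 -0.57] clk 3.95 grip 0.12938863942294243 58.59250507906438
yaw 0.5314 turn [ -0.14   0.05 -10.81] shift [ 0.3401 -0.231  -0.0021]
pos [ 0.4239 -0.2795  0.2577] F [ 0.53  0.05 -1.47] M [ 0.034 -0.032 -0.004] j [ 0.77  0.09 -0.29  1.73  0.03  1.33 -0.57] clk 3.95 grip 0.12938863942294243 58.59250507906438
```

View pics/b1.png

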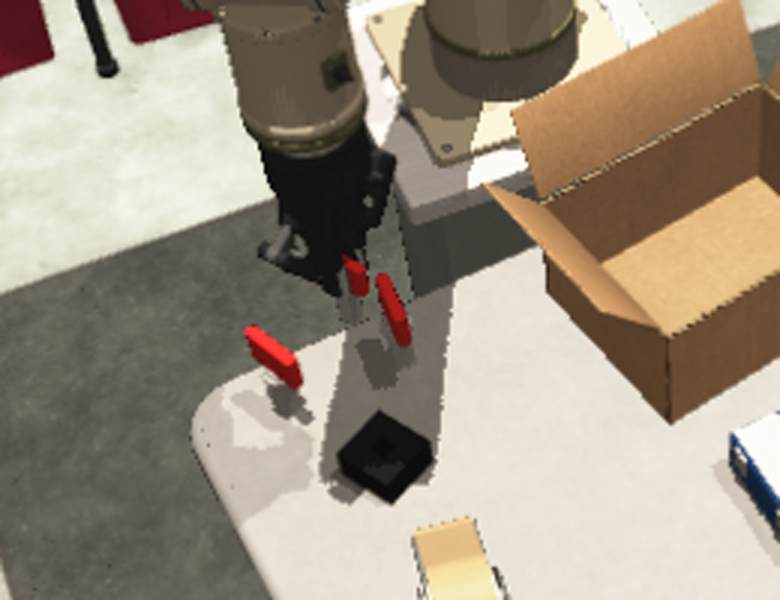

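The key hangs in the gripper (about (355,275)) and the stand is empty. Moving over the lock.

Request:
play_rows:
  plan: [0, 0, -2, 0.04, -0.011, 0, 0, 0, 0, -4, 0.09, -0.024, 0, 0, 0, 0, -6, 0.14, -0.038, 0, 0, 0, 0, -8, 0.19, -0.055, 0, 0, 0, 0, -10, 0.235, -0.08, 0, 0, 0, 0, -10.8, 0.267, -0.115, 0, 0, 0, 0, -10.8, 0.292, -0.157, 0, 0, 0, 0, -10.8, 0.317, -0.195, 0.0, 0, 0, 0, -10.8, 0.335, -0.222, 0.0, 0, 0, 0, -10.8, 0.34, -0.231, 0.0, 0, 0, 0, -10.8, 0.34, -0.231, 0.02, 0, 0, 0, -10.8, 0.34, -0.231, 0.05, 0, 0, 0, -10.8, 0.34, -0.231, 0.075, 0, 0, 0, -10.8, 0.34, -0.231, 0.085, 0, 0, 0, -10.8, 0.34, -0.231, 0.085, 0, 0, 0, -10.8, 0.34, -0.231, 0.085, 0, 0, 0, -10.8, 0.34, -0.231, 0.085, 0]

```text
clock: 6.12
position: [0.6012, 0.0916, 0.1753]
ee_rot: [0.936, 0.352, 0.001, 0.0]
ft_force: [0.1, 0.3, -1.7]
grip_width: 0.13
grasp_force: 58.6
```

```bash
python3 -c "
from h import *
go([.60,.092,.1450],.72)
s=viewer.camera('side');t=viewer.camera('top')
cv2.imwrite('pics/c1.png',np.vstack([np.hstack([cv2.resize(i,(400,300),interpolation=2) for i in (t[140:260,200:360,::-1],s[160:280,290:450,::-1])]),cv2.resize(s[205:265,320:480,::-1],(800,300),interpolation=2)]))"
```

```text
yaw 0.7197 turn [ 0.05 -0.07 -0.02] shift [-0.0006 -0.0011  0.0303]
pos [0.6012 0.0916 0.1753] F [ 0.08  0.32 -1.73] M [ 0.001 -0.032  0.013] j [ 0.21  0.4  -0.55  1.58  0.22  1.23 -1.23] clk 6.125 grip 0.13003749989004293 58.61122394243296
```

View pics/c1.png

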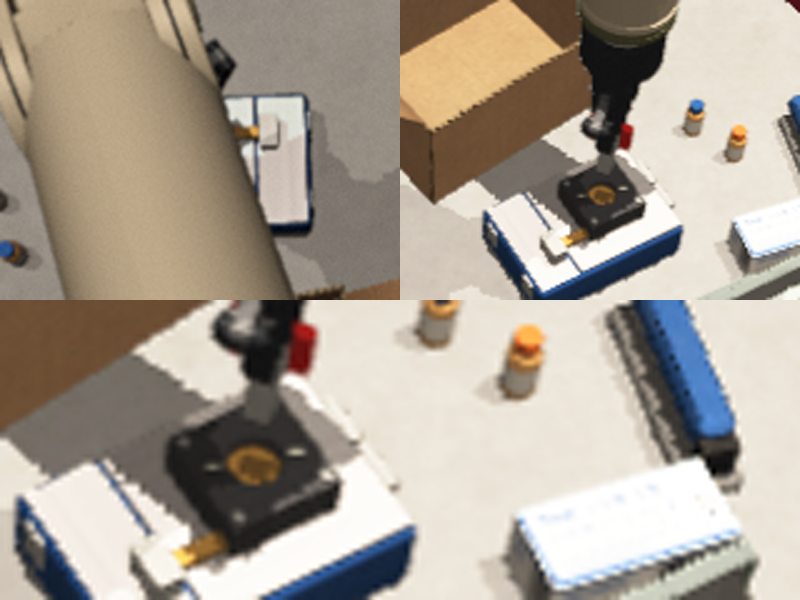

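The arm hides the lock from the top camera. In the side view the shank tip is at about (371.6,228) and the middle of the lines at about (371,236.8). I'll compare these with projections.

```bash
python3 -c "
from h import *
print(proj('side',[[.6012,.0916,.1233],[.6012,.0916,.081],[.6012,.0916,.073],[.5952,.0916,.073],[.6012,.0976,.073]]))"
```

```text
[[372.34010996 227.33177991]
 [370.98921975 237.48194956]
 [370.74022342 239.35066146]
 [369.5850362  237.59115119]
 [372.84080524 238.50603693]]
```

Request:
play_rows:
  plan: [0, 0, 0, -0.0007, -0.0014, 0.015, 0, 0, 0, 0, -0.0007, -0.0014, 0.03, 0, 0, 0, 0, -0.0007, -0.0014, 0.037, 0, 0, 0, 0, -0.0007, -0.0014, 0.039, 0, 0, 0, 0, -0.0007, -0.0014, 0.039, 0, 0, 0, 0, -0.0007, -0.0014, 0.039, 0, 0, 0, 0, -0.0007, -0.0014, 0.039, 0]

```text
clock: 7.1
position: [0.5994, 0.0921, 0.1357]
ee_rot: [0.936, 0.352, 0.0, 0.0]
ft_force: [0.7, -0.4, -0.9]
grip_width: 0.128
grasp_force: 58.6
```

```bash
python3 -c "
from h import *
go([.5998,.0922,.1250],.72)"
```

```text
yaw 0.7198 turn [ 0.03 -0.03 -0.01] shift [0.0003 0.0002 0.0107]
pos [0.5994 0.0921 0.1357] F [ 0.69 -0.45 -0.93] M [-0.026  0.028  0.012] j [ 0.2   0.43 -0.54  1.62  0.24  1.16 -1.25] clk 7.1 grip 0.12753549033188824 58.61450324814484
```

Request:
play_rows:
  plan: [0, 0, 0, 0, 0, 0.001, 0, 0, 0, 0, 0, 0, 0.002, 0, 0, 0, 0, 0, 0, 0.003, 0, 0, 0, 0, 0, 0, 0.004, 0, 0, 0, 0, 0, 0, 0.005, 0, 0, 0, 0, 0, 0, 0.005, 0]

```text
clock: 7.85
position: [0.5992, 0.0921, 0.1302]
ee_rot: [0.936, 0.352, -0.0, 0.0]
ft_force: [-0.1, -0.8, -0.2]
grip_width: 0.135
grasp_force: 58.6
```

```bash
python3 -c "
from h import *
go([.5998,.0922,.1250],.72)
s=viewer.camera('side')
cv2.imwrite('pics/d1.png',cv2.resize(s[210:255,340:400,::-1],(800,600),interpolation=2))"
```

```text
yaw 0.7199 turn [-0.    0.01 -0.01] shift [0.0005 0.0004 0.0052]
pos [0.5992 0.0921 0.1302] F [-0.06 -0.76 -0.22] M [-0.057 -0.005 -0.004] j [ 0.2   0.43 -0.54  1.63  0.24  1.15 -1.25] clk 7.85 grip 0.134854351791673 58.613889761873565
```

View pics/d1.png

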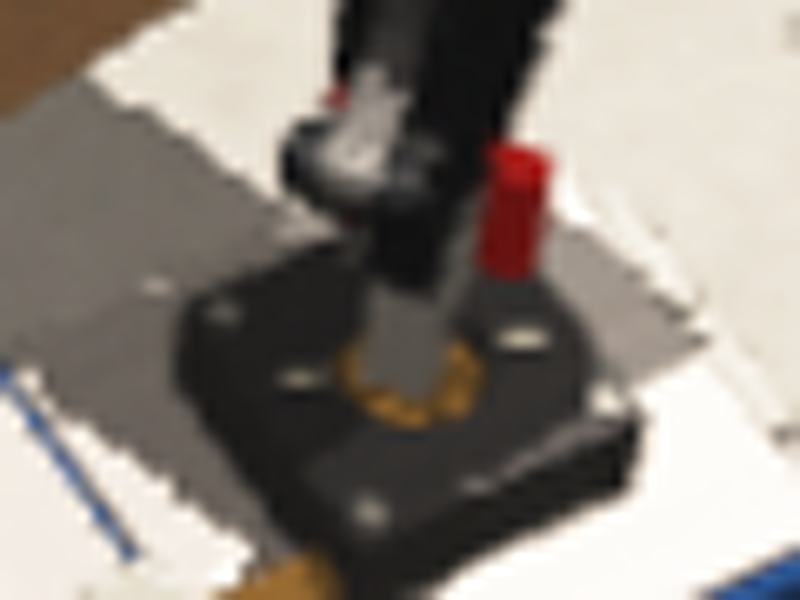

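The tip (about (410,390)) is inside the well, over the brass core, with no contact force. Continuing gently.

Request:
play_rows:
  plan: [0, 0, 0, 0, 0, 0.001, 0, 0, 0, 0, 0, 0, 0.002, 0, 0, 0, 0, 0, 0, 0.003, 0, 0, 0, 0, 0, 0, 0.004, 0, 0, 0, 0, 0, 0, 0.005, 0, 0, 0, 0, 0, 0, 0.006, 0, 0, 0, 0, 0, 0, 0.006, 0]

```text
clock: 8.78
position: [0.5992, 0.0921, 0.1242]
ee_rot: [0.936, 0.352, -0.0, 0.0]
ft_force: [0.3, 0.2, -1.0]
grip_width: 0.14
grasp_force: 58.6
```

Request:
play_rows:
  plan: [0, 0, 0, 0, 0, 0.0007, 0, 0, 0, 0, 0, 0, 0.0014, 0, 0, 0, 0, 0, 0, 0.002, 0, 0, 0, 0, 0, 0, 0.002, 0]

```text
clock: 9.28
position: [0.5992, 0.0921, 0.1222]
ee_rot: [0.936, 0.352, -0.0, 0.0]
ft_force: [1.1, -0.1, -0.5]
grip_width: 0.128
grasp_force: 58.6
```

Request:
play_rows:
  plan: [0, 0, 0, 0, 0, 0.0007, 0, 0, 0, 0, 0, 0, 0.0014, 0, 0, 0, 0, 0, 0, 0.002, 0, 0, 0, 0, 0, 0, 0.002, 0]

```text
clock: 9.78
position: [0.5998, 0.0926, 0.1213]
ee_rot: [0.936, 0.352, 0.001, 0.0]
ft_force: [-0.9, 1.1, 7.1]
grip_width: 0.134
grasp_force: 59.4
```

```bash
python3 -c "
from h import *
go([.5998,.0926,.1213],.72)"
```

```text
yaw 0.7201 turn [ 0.05 -0.09  0.01] shift [-0.     -0.0001  0.    ]
pos [0.5998 0.0926 0.1213] F [-0.9   1.09  7.11] M [0.106 0.272 0.058] j [ 0.2   0.44 -0.54  1.63  0.25  1.13 -1.25] clk 9.775 grip 0.13365122017062944 59.38793238485232
```

Request:
play_rows:
  plan: [0, 0, 0, 0, 0, -0.001, 0, 0, 0, 0, 0.0009, 0.0004, -0.001, 0, 0, 0, 0, 0.0009, 0.0004, -0.001, 0, 0, 0, 0, 0.0009, 0.0004, -0.0003, 0, 0, 0, 0, 0.0009, 0.0004, 0.0004, 0, 0, 0, 0, 0.0009, 0.0004, 0.0004, 0]

```text
clock: 10.52
position: [0.6007, 0.0929, 0.1209]
ee_rot: [0.936, 0.352, 0.001, 0.0]
ft_force: [-2.1, 0.8, 11.0]
grip_width: 0.129
grasp_force: 59.7
```

```bash
python3 -c "
from h import *
go([.5998,.0926,.1213],.72)"
```

```text
yaw 0.7201 turn [ 0.04 -0.08  0.01] shift [-0.0009 -0.0003 -0.0004]
pos [0.6007 0.0929 0.1209] F [-2.08  0.8  10.96] M [0.17  0.695 0.015] j [ 0.2   0.45 -0.54  1.63  0.25  1.13 -1.25] clk 10.525 grip 0.1288739409647772 59.74046040326357
```

Request:
play_rows:
  plan: [0, 0, 0, 0, 0, -0.0012, 0, 0, 0, 0, 0, 0, -0.0022, 0, 0, 0, 0, 0.001, 0, -0.0022, 0, 0, 0, 0, 0.002, 0, -0.0022, 0, 0, 0, 0, 0.003, 0, -0.0022, 0, 0, 0, 0, 0.003, 0, -0.0022, 0]

```text
clock: 11.28
position: [0.6022, 0.0941, 0.1218]
ee_rot: [0.936, 0.352, -0.0, 0.0]
ft_force: [-1.7, -1.4, 0.1]
grip_width: 0.136
grasp_force: 58.8
```

Request:
play_rows:
  plan: [0, 0, 0, -0.0015, 0, 0, 0, 0, 0, 0, -0.003, 0, 0, 0, 0, 0, 0, -0.0045, 0, 0, 0, 0, 0, 0, -0.006, 0, 0, 0, 0, 0, 0, -0.006, 0, 0, 0]

```text
clock: 11.9
position: [0.5982, 0.0908, 0.1224]
ee_rot: [0.936, 0.352, 0.001, -0.0]
ft_force: [1.3, 1.8, -0.6]
grip_width: 0.13
grasp_force: 58.6
```

Request:
play_rows:
  plan: [0, 0, 0, 0.0015, 0, 0, 0, 0, 0, 0, 0.003, 0.001, 0, 0, 0, 0, 0, 0.003, 0.002, 0, 0, 0, 0, 0, 0.003, 0.003, 0, 0, 0, 0, 0, 0.003, 0.003, 0, 0]

```text
clock: 12.52
position: [0.6017, 0.0907, 0.122]
ee_rot: [0.936, 0.352, -0.0, -0.0]
ft_force: [-3.1, 3.6, 1.1]
grip_width: 0.132
grasp_force: 58.8
```

Request:
play_rows:
  plan: [0, 0, 0, 0, -0.0015, 0, 0, 0, 0, 0, 0, -0.003, 0, 0, 0, 0, 0, 0, -0.0045, 0, 0, 0, 0, 0, 0, -0.006, 0, 0, 0, 0, 0, 0, -0.006, 0, 0]

```text
clock: 13.15
position: [0.5983, 0.0946, 0.1222]
ee_rot: [0.936, 0.352, 0.0, 0.0]
ft_force: [-0.3, -0.1, -0.2]
grip_width: 0.133
grasp_force: 58.8
```

Lead found inside the socket; wall contacts give a centre of about (0.5999,0.0928). The first press was already centred, so the angle must be off. Trying anticlockwise.

Request:
play_rows:
  plan: [0, 0, -2, 0, 0.0012, 0, 0, 0, 0, -4, 0, 0.0024, 0, 0, 0, 0, -4, 0, 0.0024, 0, 0, 0, 0, -4, 0, 0.0024, 0.0008, 0, 0, 0, -4, 0, 0.0024, 0.0016, 0, 0, 0, -4, 0, 0.0024, 0.002, 0, 0, 0, -4, 0, 0.0024, 0.002, 0]

```text
clock: 14.02
position: [0.5998, 0.0929, 0.1201]
ee_rot: [0.923, 0.385, -0.0, 0.0]
ft_force: [0.8, 0.6, -1.0]
grip_width: 0.131
grasp_force: 58.6
```

```bash
python3 -c "
from h import *
go([.5999,.0928,.1213],.72)"
```

```text
yaw 0.7897 turn [0.   0.   3.99] shift [ 0.      0.0002 -0.0012]
pos [0.5998 0.0929 0.1201] F [ 0.75  0.59 -0.96] M [-0.033 -0.036  0.038] j [ 0.21  0.45 -0.55  1.63  0.25  1.13 -1.19] clk 14.025 grip 0.13051230860468968 58.631155504889136
```

It slips past the earlier contact height with no force. Going deeper.

Request:
play_rows:
  plan: [0, 0, 0, 0, 0, 0.0008, 0, 0, 0, 0, 0, 0, 0.0016, 0, 0, 0, 0, 0, 0, 0.0024, 0, 0, 0, 0, 0, 0, 0.003, 0, 0, 0, 0, 0, 0, 0.003, 0]

```text
clock: 14.65
position: [0.5998, 0.0928, 0.117]
ee_rot: [0.923, 0.385, -0.0, 0.0]
ft_force: [1.0, -0.1, -1.6]
grip_width: 0.131
grasp_force: 58.6
```

Request:
play_rows:
  plan: [0, 0, 0, 0, 0, 0.001, 0, 0, 0, 0, 0, 0, 0.002, 0, 0, 0, 0, 0, 0, 0.003, 0, 0, 0, 0, 0, 0, 0.004, 0, 0, 0, 0, 0, 0, 0.005, 0, 0, 0, 0, 0, 0, 0.005, 0]

```text
clock: 15.4
position: [0.5997, 0.0929, 0.112]
ee_rot: [0.923, 0.385, -0.0, -0.0]
ft_force: [0.4, -0.0, -0.2]
grip_width: 0.128
grasp_force: 58.6
```

Request:
play_rows:
  plan: [0, 0, 0, 0, 0, 0.0008, 0, 0, 0, 0, 0, 0, 0.0016, 0, 0, 0, 0, 0, 0, 0.0024, 0, 0, 0, 0, 0, 0, 0.0024, 0]

```text
clock: 15.9
position: [0.5997, 0.0928, 0.1096]
ee_rot: [0.923, 0.385, -0.0, 0.0]
ft_force: [0.6, 0.2, -0.9]
grip_width: 0.13
grasp_force: 58.6
```

Request:
play_rows:
  plan: [0, 0, 0, 0, 0, 0.0005, 0, 0, 0, 0, 0, 0, 0.001, 0, 0, 0, 0, 0, 0, 0.0015, 0, 0, 0, 0, 0, 0, 0.0015, 0]

```text
clock: 16.4
position: [0.6002, 0.093, 0.109]
ee_rot: [0.923, 0.385, 0.001, 0.0]
ft_force: [-1.0, 0.5, 5.8]
grip_width: 0.133
grasp_force: 59.3
```

Home: floor felt at TCP z 0.109 with about 7 N. Easing the press and turning anticlockwise.

Request:
play_rows:
  plan: [0, 0, 0, 0, 0, -0.0006, 0, 0, 0, -3, 0, 0, -0.0006, 0, 0, 0, -6, 0, 0, -0.0006, 0, 0, 0, -9, 0, 0, -0.0006, 0, 0, 0, -12, 0, 0, -0.0006, 0, 0, 0, -12, 0, 0, -0.0006, 0]

```text
clock: 17.15
position: [0.5999, 0.0932, 0.109]
ee_rot: [0.878, 0.479, 0.0, -0.0]
ft_force: [-0.7, 0.8, 3.9]
grip_width: 0.133
grasp_force: 59.0
```

```bash
python3 -c "
from h import *
go([.5999,.0928,.1090],1.315)"
```

```text
yaw 0.9989 turn [ 1.000e-02 -3.000e-02 -1.811e+01] shift [-0.0003  0.0002  0.    ]
pos [0.5999 0.0932 0.109 ] F [-0.66  0.76  3.94] M [ 0.276  0.159 -0.046] j [ 0.23  0.47 -0.59  1.64  0.28  1.12 -1.  ] clk 17.15 grip 0.13297071748962982 59.03682230506092
```

Mz is about -0.06, which is friction, so the core is turning. Continuing.

Request:
play_rows:
  plan: [0, 0, -3, 0, 0, 0, 0, 0, 0, -6, 0, 0, 0, 0, 0, 0, -9, 0, 0, 0, 0, 0, 0, -12, 0, 0, 0, 0, 0, 0, -14, 0, 0, 0, 0, 0, 0, -14, 0, 0, 0, 0]

```text
clock: 17.9
position: [0.5998, 0.0931, 0.109]
ee_rot: [0.813, 0.582, 0.0, -0.0]
ft_force: [-2.5, 0.8, 4.7]
grip_width: 0.134
grasp_force: 59.2
```

```bash
python3 -c "
from h import *
go([.5999,.0928,.1090],1.315)"
```

```text
yaw 1.2431 turn [ 0.   -0.01 -4.12] shift [-0.0002  0.0002  0.    ]
pos [0.5998 0.0931 0.109 ] F [-2.51  0.84  4.73] M [ 0.258  0.431 -0.05 ] j [ 0.27  0.48 -0.63  1.64  0.31  1.12 -0.77] clk 17.9 grip 0.1335816062778009 59.20418924186379
```

Request:
play_rows:
  plan: [0, 0, -2, 0, 0, 0, 0, 0, 0, -4, 0, 0, 0, 0, 0, 0, -5, 0, 0, 0, 0, 0, 0, -5, 0, 0, 0, 0]

```text
clock: 18.4
position: [0.5997, 0.093, 0.109]
ee_rot: [0.787, 0.617, 0.0, -0.0]
ft_force: [-1.9, 0.7, 6.2]
grip_width: 0.131
grasp_force: 59.2
```

```bash
python3 -c "
from h import *
go([.5999,.0928,.1090],1.315)"
```

```text
yaw 1.3308 turn [ 0.  -0.   0.9] shift [-0.0002  0.0002  0.    ]
pos [0.5997 0.093  0.109 ] F [-1.93  0.65  6.2 ] M [ 0.195  0.522 -0.094] j [ 0.28  0.48 -0.65  1.64  0.31  1.13 -0.69] clk 18.4 grip 0.13077378794596597 59.24686824437231
```

Request:
play_rows:
  plan: [0, 0, -1, 0, 0, 0, 0, 0, 0, -2, 0, 0, 0, 0, 0, 0, -2, 0, 0, 0, 0]

```text
clock: 18.77
position: [0.5997, 0.093, 0.109]
ee_rot: [0.776, 0.631, 0.0, -0.0]
ft_force: [-1.8, 0.9, 4.9]
grip_width: 0.133
grasp_force: 59.3
```

```bash
python3 -c "
from h import *
go([.5999,.0928,.1090],1.315)
print([viewer.camera('side') is None for _ in '1'],status.get_obs()['torque'])"
```

```text
yaw 1.3657 turn [ 0.  -0.   2.9] shift [-0.0002  0.0002  0.    ]
pos [0.5997 0.093  0.109 ] F [-1.8   0.9   4.88] M [ 0.187  0.572 -0.04 ] j [ 0.28  0.48 -0.65  1.64  0.32  1.13 -0.66] clk 18.775 grip 0.13269512052366428 59.2582773976028
[False] [ 0.16192604  0.52304473 -0.0729634 ]
```

Request:
play_rows:
  plan: [0, 0, -1, 0, 0, 0, 0, 0, 0, -1.5, 0, 0, 0, 0, 0, 0, -1.5, 0, 0, 0, 0]

```text
clock: 19.2
position: [0.5997, 0.093, 0.109]
ee_rot: [0.768, 0.641, -0.0, -0.0]
ft_force: [-1.7, 0.3, 5.3]
grip_width: 0.134
grasp_force: 59.3
```

```bash
python3 -c "
from h import *
go([.5999,.0928,.1090],1.315)
for i in '12': viewer.camera('side');print(status.get_obs()['torque'])"
```

```text
yaw 1.3917 turn [-0.01  0.    4.4 ] shift [-0.0001  0.0002 -0.    ]
pos [0.5997 0.093  0.109 ] F [-1.73  0.35  5.29] M [ 0.173  0.546 -0.026] j [ 0.28  0.49 -0.66  1.64  0.32  1.13 -0.63] clk 19.2 grip 0.13436605500093737 59.26765349227935
[ 0.21104109  0.58010215 -0.02781575]
[ 0.19642445  0.53895173 -0.03207538]
```

Request:
play_rows:
  plan: [0, 0, -1, 0, 0, 0, 0, 0, 0, -1.5, 0, 0, 0, 0, 0, 0, -1.5, 0, 0, 0, 0]

```text
clock: 19.68
position: [0.5997, 0.093, 0.109]
ee_rot: [0.759, 0.651, -0.0, -0.0]
ft_force: [-1.2, 0.3, 5.0]
grip_width: 0.13
grasp_force: 59.3
```

```bash
python3 -c "
from h import *
go([.5999,.0928,.1090],1.315)
for i in '12': im=viewer.camera('side');print(status.get_obs()['torque'])
cv2.imwrite('pics/e1.png',cv2.resize(im[210:270,330:410,::-1],(800,600),interpolation=2))"
```

```text
yaw 1.4178 turn [-0.    0.    5.89] shift [-0.0001  0.0002 -0.    ]
pos [0.5997 0.093  0.109 ] F [-1.23  0.29  5.01] M [ 0.179  0.603 -0.112] j [ 0.29  0.49 -0.66  1.64  0.32  1.13 -0.61] clk 19.675 grip 0.12969291410085904 59.25234194844961
[ 0.19198982  0.58653553 -0.09048561]
[ 0.17231845  0.56168276 -0.05967436]
```

View pics/e1.png

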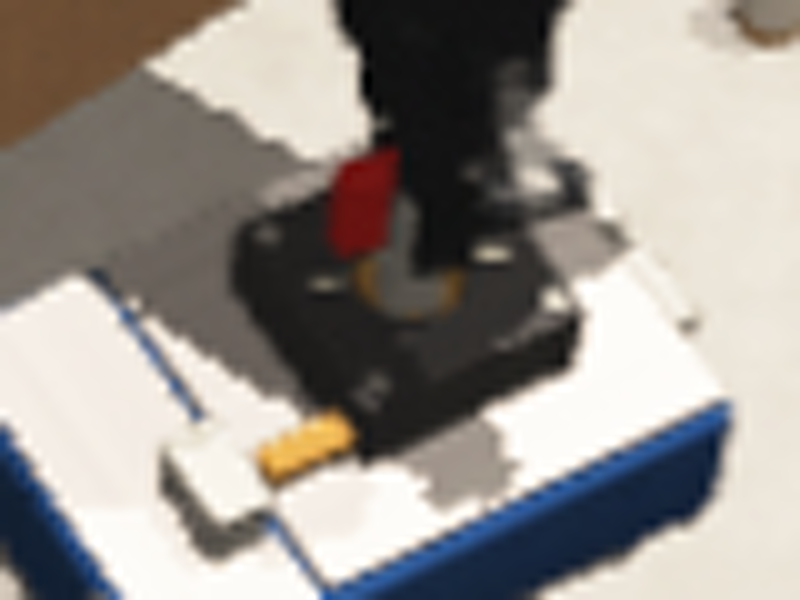

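The bolt at about (265,465) still reaches the keeper's edge, and the torque readings are noisy. Continuing in small steps with averaged torque.

Request:
play_rows:
  plan: [0, 0, -1, 0, 0, 0, 0, 0, 0, -1.5, 0, 0, 0, 0, 0, 0, -1.5, 0, 0, 0, 0]

```text
clock: 20.15
position: [0.5997, 0.0929, 0.109]
ee_rot: [0.751, 0.661, -0.0, -0.0]
ft_force: [-2.6, 0.7, 6.1]
grip_width: 0.13
grasp_force: 59.2
```

```bash
cat > q.py <<'E'
from h import *
go([.5999,.0928,.1090],1.315)
q=[]
for i in range(6): im=viewer.camera('side');q.append(status.get_obs()['torque'][2])
print(np.mean(q),np.std(q))
cv2.imwrite('pics/f%d.png'%int(status.get_obs()["clock"]*100),im[:,:,::-1])
E
python3 q.py
```

```text
yaw 1.4438 turn [-0.    0.    7.38] shift [-0.0001  0.0002  0.    ]
pos [0.5997 0.0929 0.109 ] F [-2.61  0.65  6.12] M [ 0.157  0.556 -0.149] j [ 0.29  0.49 -0.67  1.64  0.33  1.13 -0.59] clk 20.15 grip 0.13021556031129855 59.2208277033933
-0.19207482643829532 0.0214244043404454
```

Torque is -0.19 N·m, so this is the stop. Backing off within the play, then releasing.

Request:
play_rows:
  plan: [0, 0, 2, 0, 0, 0, 0, 0, 0, 4, 0, 0, 0, 0, 0, 0, 4, 0, 0, 0, 0]

```text
clock: 20.82
position: [0.5998, 0.0929, 0.109]
ee_rot: [0.773, 0.634, -0.0, 0.0]
ft_force: [-1.4, 0.8, 5.9]
grip_width: 0.132
grasp_force: 59.2
```

```bash
python3 q.py; python3 -c "
import cv2,glob
f=sorted(glob.glob('pics/f*.png'))[-1]
cv2.imwrite('pics/g1.png',cv2.resize(cv2.imread(f)[210:270,330:410],(800,600),interpolation=2))"
```

```text
yaw 1.3737 turn [0.01 0.01 3.36] shift [-0.0001  0.0001 -0.    ]
pos [0.5998 0.0929 0.109 ] F [-1.38  0.84  5.85] M [ 0.198  0.501 -0.021] j [ 0.28  0.49 -0.65  1.64  0.32  1.13 -0.65] clk 20.825 grip 0.13205804653208247 59.212898870464414
-0.0058166746660709935 0.02095328196162817
```

View pics/g1.png

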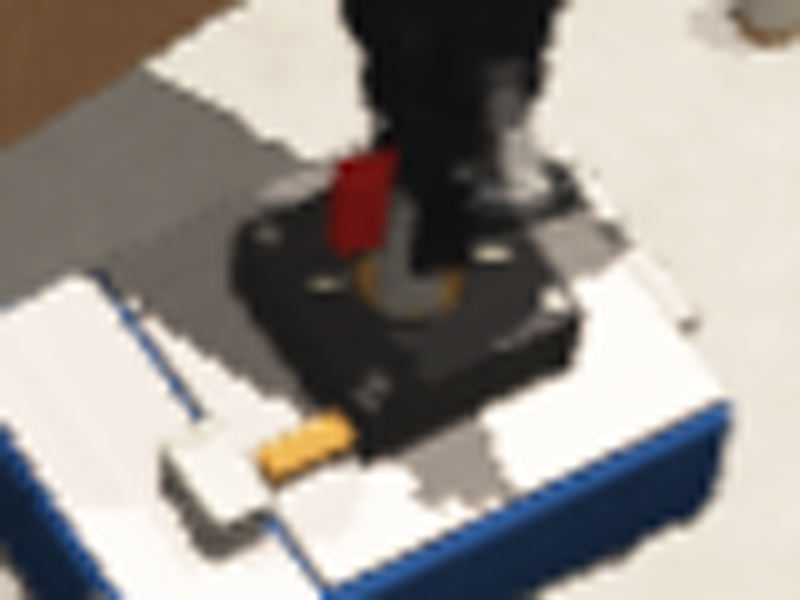

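Torque is back to about zero, so the key is free within its play. The bolt end shows at the keeper's front edge, about (265,465). Releasing and rising.

Request:
play_rows:
  plan: [0, 0, 0, 0, 0, -0.0005, 0.0, 0, 0, 0, 0, 0, -0.0005, 0.2, 0, 0, 0, 0, 0, -0.0005, 0.35, 0, 0, 0, 0, 0, -0.0005, 0.45, 0, 0, 0, 0, 0, -0.0005, 0.5, 0, 0, 0, 0, 0, -0.0005, 0.5, 0, 0, 0, 0, 0, -0.01, 0.5, 0, 0, 0, 0, 0, -0.03, 0.5, 0, 0, 0, 0, 0, -0.06, 0.5, 0, 0, 0, 0, 0, -0.1, 0.5, 0, 0, 0, 0, 0, -0.15, 0.5, 0, 0, 0, 0, 0, -0.15, 0.5]

```text
clock: 22.62
position: [0.6015, 0.0939, 0.2648]
ee_rot: [0.773, 0.634, 0.004, 0.002]
ft_force: [-0.1, 0.2, -0.6]
grip_width: 0.502
grasp_force: 0.0
```

```bash
python3 -c "
from h import *
go([.62,-.22,.30])"
```

```text
yaw 1.3747 turn [ 0.46 -0.16 -0.  ] shift [-0.3042  0.0796 -0.0354]
pos [0.6015 0.0939 0.2648] F [-0.15  0.19 -0.57] M [ 0.047  0.034 -0.024] j [ 0.31  0.36 -0.69  1.46  0.23  1.4  -0.59] clk 22.625 grip 0.5018203530258157 0.0
```

Request:
play_rows:
  plan: [0, 0, 0, -0.04, 0.01, -0.01, 0.5, 0, 0, 0, -0.09, 0.024, -0.02, 0.5, 0, 0, 0, -0.14, 0.037, -0.03, 0.5, 0, 0, 0, -0.19, 0.05, -0.035, 0.5, 0, 0, 0, -0.24, 0.063, -0.035, 0.5, 0, 0, 0, -0.28, 0.073, -0.035, 0.5, 0, 0, 0, -0.3, 0.08, -0.035, 0.5, 0, 0, 0, -0.3, 0.08, -0.035, 0.5, 0, 0, 0, -0.3, 0.08, -0.035, 0.5]

```text
clock: 23.75
position: [0.6201, -0.2144, 0.2941]
ee_rot: [0.772, 0.635, 0.0, -0.0]
ft_force: [0.2, 1.1, -0.1]
grip_width: 0.499
grasp_force: 0.0
```

```bash
python3 -c "
from h import *
t=viewer.camera('top')[:,:,::-1];s=viewer.camera('side')[:,:,::-1];s0=cv2.imread('pics/side0.png');t0=cv2.imread('pics/top0.png')
f=lambda im,x,y:cv2.resize(im[y:y+60,x:x+80],(400,300),interpolation=2)
cv2.imwrite('pics/k1.png',np.vstack([np.hstack([f(t0,250,170),f(s0,330,210)]),np.hstack([f(t,250,170),f(s,330,210)])]))"
```

```text
(no output)
```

View pics/k1.png

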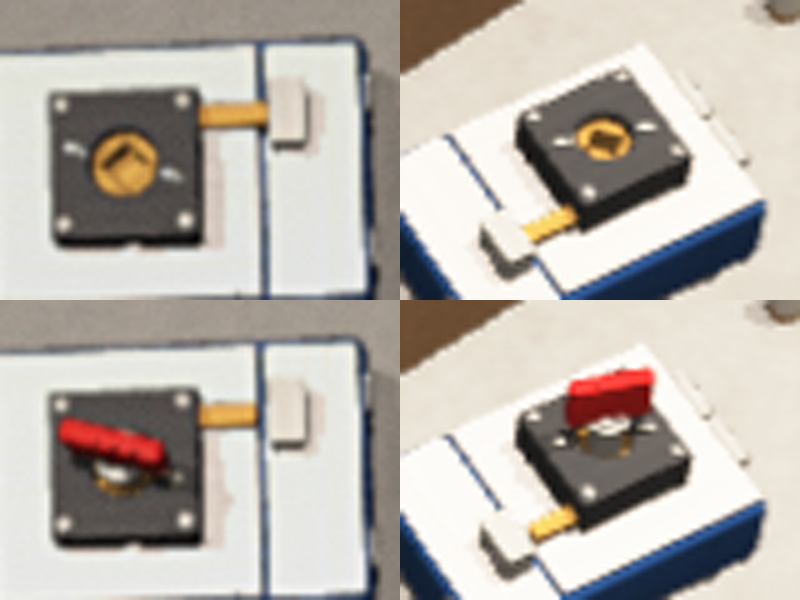

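The bolt now ends at about (255,415), with a visible gap to the keeper. The key stands upright with its handle along the white lines. Handing in.

```bash
python3 -c "
from workcell import manip
print(manip.hand_in())"
```

```text
the job is handed in; nothing more can be done
None
```

The key is fully home and turned anticlockwise to its stop, the bolt is drawn clear of the keeper, and I handed the job in at about 24 s; the verdict wasn't shown.

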